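# Set the stock tags on the stain board

### The arm

A 7-joint arm with a two-finger parallel gripper is mounted at the origin on a cart in front of the work surface, level with it; the furniture and walls round the work are solid. World frame = base frame: x ahead of the robot, y to its left, z up, the work surface at z = 0. Lengths are in m, angles in rad, forces in N, time in s.
With the tool pointing down it reaches from about 0.4 to 0.875 m from the base axis. Payload 6.5 kg.
Tool frame: the origin (TCP) lies midway between the tips of the shut fingers; the grasp point (between the pads) lies robot.grip_point_offset behind it (robot.grip_point_offset is the distance from the TCP to the grasp point, in m); z points along the fingers, y is the line along which they close (so a half turn about z gives the same grasp; the last joint's range is limited). The gripper opens to 85 mm and grips with 20 to 120 N. Pads are 22 mm wide; open, the fingers measure 114 mm over their backs; the gripper's body (76 mm by 85 mm) begins 54 mm behind the grasp point. The pads swing forward as they close: fully open they stand 13 mm farther back than shut.
Start: joints at [-1.348, 0.536, -0.004, 1.538, 0.003, 1.067, -0.071], TCP at [0.185, 0.623, 0.198] pointing down, gripper open.
Joint ranges: [-2.7, 2.7], [-0.37, 2.16], [-1.27, 1.26], [0.24, 2.4], [-1.31, 4.45], [0.19, 1.91], [-2.76, 2.76]. Speed limits (rad/s): [2.39, 2.39, 3.14, 3.14, 3.14, 3.14, 3.14].

### API

Orientations are given as a 3x3 rotation matrix whose columns are the frame's x, y, z axes.
In Python, from workcell import readout, vision, robot gives the robot as it stands. The module is installed in compiled form; this text tells all that it offers.
- The arm moves only by the shell command python3 -m handwheel 'ROWS'. ROWS is JSON, a list that holds one entry, the list of rows, each a list of 5 numbers: the finger opening in m, from 0 to 0.0854, then the shift along the tool's x, y, z in m, then the turn about the tool's z in rad. In form: [[[claw, x, y, z, turn], ...]]. A call has 1 to 10 rows; each row shifts and turns the commanded pose from where the row before left it, along the tool's axes as they then stand; what a row does not reach is not made up. A row lasts 1/10 s, in which the tool goes at most 50 mm and 8.59 degrees, less where a joint would pass 70% of its speed; a pose out of reach is approached as far as the arm can. A call is refused whole if a number of a shift passes 0.05 or a number of a turn 0.15, either way. A call with a gripper value outside its range is refused whole. The fingers move at their own pace and stop on an object; the grip force is fixed at half the most. Time passes only in rows, so rows that do not move let the fingers close. It gives the time, the measured TCP pose, the force, the opening and the grip force at its end, in the units of the state.
- readout.sense(): the state, without advancing time (a new reading comes with each control period).
- vision.camera(name): name is "scene" or "top" or "wrist"; returns a dict with "img" (420x560x3 uint8, red, green, blue), "fx", "fy", "cx", "cy" (pixels), "k1" (the pictures are not rectified: a ray, as slopes to the right and down, at radius r is drawn at 1 + k1 r^2 times it, then the intrinsics apply), "R" (3x3) and "t" (3): a world point X has camera coordinates R X + t. Camera axes: x right, y down, z forward; pixel columns grow to the right and rows downward; lengths in m; the calibration is good to about 2 mm. A picture is of the moment at which its call begins. There is no depth.
- robot.hand_in(): hands the job in; it is judged then, once.
The state is a dict: "time_s": time; "joint_positions": joint angles; "joint_vel": joint speeds; "tau": joint torques, N m; "position": TCP position; "tool_rot": TCP orientation; "contact_force": force on the tool from outside, world axes, zero at the start; "moment": the same for the moment, N m; "width": finger opening in m; "grasp_force": force on a finger pad.
Only numpy, scipy, OpenCV 4.12 (cv2) and the standard library are available. Lean on these libraries where they do the work, as an engineer would, in place of code of your own. Each camera call takes 0.05 s, during which the arm holds its last target. There are 200 camera calls.

### The job

On the stock board, flip the hinged tags by pushing them gently over with the fingertips, so that exactly the tags in front of bays holding a dropper bottle lean back towards their bay, the face with the round disc turned up, and the tag of the bay without a bottle leans towards the robot, the face with the straight bar turned up. Some tags may already be right. Do not grasp, lift, or push the bottles or anything else standing around.

Things in the scene. Friction and masses are not known exactly. Their poses are not given: they have to be found in the camera images.
- board: grey stock board fixed on the bench, 178 x 332 x 8 mm, four flip tags in a row, a bay behind each (80 mm apart, dividers' tops 29 mm, back wall 37 mm above the bench). Origin on its underside below the tags' hinge line, mid-row; its x points from the tags to the bays (away from the robot), y along the row; it reaches from x = -48 to +130 mm
- hinge_a (a point): middle of the hinge pin of tag a, 24 mm above the bench; axes as the board's (pin along y). Tag: white plate 46 mm wide, 4 mm thick, free edge 50 mm from the pin. Its aluminium holder is 30 (x) x 60 (y) mm, with ears and stops up to 31 mm above the bench. Its place in the row varies; it belongs to the bay straight behind it
- tag_a (a joint): lean of tag a: 0 upright; +0.8 (stop) leans back to its bay, face up with a round black disc; -0.8 (stop) leans to the robot, face up with a straight black bar. Swings freely (30 g, under 1 N), falls to the stop on the side of upright where it is let go. At a stop its free edge is 36 mm before or behind the pin, 59 mm above the bench; upright 74 mm
- bay_a (a point): centre of the floor of the bay behind tag a, 105 mm behind its pin, 8 mm above the bench; the bay is full if a dropper bottle stands in it. The one empty bay holds only a flat blank paper card
- hinge_b (a point): middle of the hinge pin of tag b, 24 mm above the bench; axes as the board's (pin along y). Tag: white plate 46 mm wide, 4 mm thick, free edge 50 mm from the pin. Its aluminium holder is 30 (x) x 60 (y) mm, with ears and stops up to 31 mm above the bench. Its place in the row varies; it belongs to the bay straight behind it
- tag_b (a joint): lean of tag b: 0 upright; +0.8 (stop) leans back to its bay, face up with a round black disc; -0.8 (stop) leans to the robot, face up with a straight black bar. Swings freely (30 g, under 1 N), falls to the stop on the side of upright where it is let go. At a stop its free edge is 36 mm before or behind the pin, 59 mm above the bench; upright 74 mm
- bay_b (a point): centre of the floor of the bay behind tag b, 105 mm behind its pin, 8 mm above the bench; the bay is full if a dropper bottle stands in it. The one empty bay holds only a flat blank paper card
- hinge_c (a point): middle of the hinge pin of tag c, 24 mm above the bench; axes as the board's (pin along y). Tag: white plate 46 mm wide, 4 mm thick, free edge 50 mm from the pin. Its aluminium holder is 30 (x) x 60 (y) mm, with ears and stops up to 31 mm above the bench. Its place in the row varies; it belongs to the bay straight behind it
- tag_c (a joint): lean of tag c: 0 upright; +0.8 (stop) leans back to its bay, face up with a round black disc; -0.8 (stop) leans to the robot, face up with a straight black bar. Swings freely (30 g, under 1 N), falls to the stop on the side of upright where it is let go. At a stop its free edge is 36 mm before or behind the pin, 59 mm above the bench; upright 74 mm
- bay_c (a point): centre of the floor of the bay behind tag c, 105 mm behind its pin, 8 mm above the bench; the bay is full if a dropper bottle stands in it. The one empty bay holds only a flat blank paper card
- hinge_d (a point): middle of the hinge pin of tag d, 24 mm above the bench; axes as the board's (pin along y). Tag: white plate 46 mm wide, 4 mm thick, free edge 50 mm from the pin. Its aluminium holder is 30 (x) x 60 (y) mm, with ears and stops up to 31 mm above the bench. Its place in the row varies; it belongs to the bay straight behind it
- tag_d (a joint): lean of tag d: 0 upright; +0.8 (stop) leans back to its bay, face up with a round black disc; -0.8 (stop) leans to the robot, face up with a straight black bar. Swings freely (30 g, under 1 N), falls to the stop on the side of upright where it is let go. At a stop its free edge is 36 mm before or behind the pin, 59 mm above the bench; upright 74 mm
- bay_d (a point): centre of the floor of the bay behind tag d, 105 mm behind its pin, 8 mm above the bench; the bay is full if a dropper bottle stands in it. The one empty bay holds only a flat blank paper card
- stain_iodine_mid (a point): amber dropper bottle, black cap, loose, standing upright in one of the bays (which one varies, up to 10 mm off its centre), 32 x 34 x 86 mm; the point is at its centre, 43 mm above its foot
- stain_eosin_mid (a point): amber dropper bottle, red collar, black bulb, loose, standing upright in one of the bays (which one varies, up to 10 mm off its centre), 32 x 34 x 86 mm; the point is at its centre, 43 mm above its foot
- stain_violet_mid (a point): amber dropper bottle, black cap, dark filling, loose, standing upright in one of the bays (which one varies, up to 10 mm off its centre), 32 x 34 x 86 mm; the point is at its centre, 43 mm above its foot
- objective_can: loose round black can with a white lid, diameter 37, height 64 mm, on the bench at the right of the board; origin at the centre of its foot
- spare_eyepiece: loose black microscope eyepiece, diameter 36, height 43 mm, on the bench at the left of the board; origin at the centre of its foot

How it is judged:
By the outcome, as a careful person would: the job done as asked, in the order asked, and still so for the second after the job is handed in, with the robot touching nothing.
It also fails if it takes over 64 s, if anything falls off the work surface, if the arm or the gripper's body presses on something with over 40 N, if the wrist force passes 120 N, or if a joint passes its speed limit or range.

## Working session

There is one attempt and no reset: what is moved stays moved. The work goes in short steps, Python scripts to look and compute and a shell command to move; the robot and the scene stay as the last step left them, time stands still between calls to the robot, and variables do not carry over. Pictures are saved under pics/ and viewed, at most 10 in all, crops included, and the job is handed in when it is done.

```bash
mkdir -p pics; cat > h.py <<'E'
import numpy as np, cv2
from workcell import readout, vision, robot
def snap(n,f):
    c=vision.camera(n); cv2.imwrite(f,cv2.cvtColor(c['img'],cv2.COLOR_RGB2BGR))
    np.savez(f+'.npz',**{k:v for k,v in c.items() if k!='img'}); return c
def ray2z(f,u,v,z):
    c=np.load(f+'.npz'); K=np.array([[c['fx'],0,c['cx']],[0,c['fy'],c['cy']],[0,0,1]],float)
    p=cv2.undistortPoints(np.array([[[u,v]]],float),K,np.array([float(c['k1']),0,0,0]))[0,0]
    R,t=c['R'],c['t']; o=-R.T@t; d=R.T@np.array([p[0],p[1],1]); return o+d*(z-o[2])/d[2]
E
python3 - <<'E'
from h import *
snap('top','pics/top1.png');snap('scene','pics/scene1.png')
s=readout.sense();print(s['time_s'],s['position'],np.round(s['tool_rot'],3),s['width'],robot.grip_point_offset)
E
```

```text
0.1 [0.18498467 0.62247211 0.19770534] [[-0.959  0.285 -0.   ]
 [ 0.285  0.959 -0.002]
 [-0.    -0.002 -1.   ]] 0.08560252244114923 0.0187
```

View pics/top1.png

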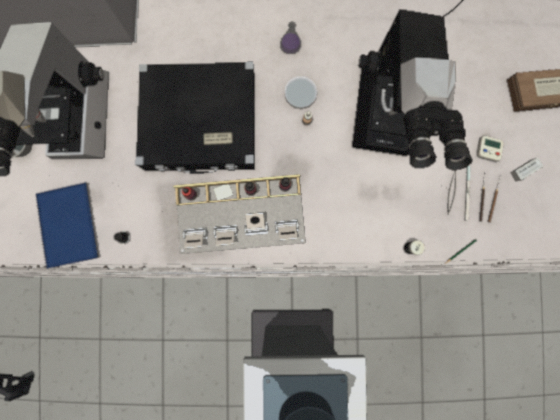

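View pics/scene1.png

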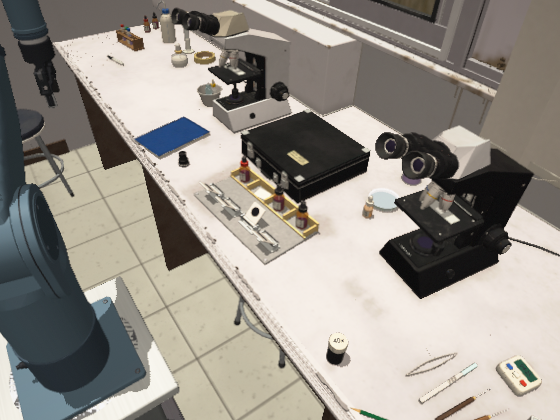

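```bash
python3 - <<'E'
from h import *
a=cv2.imread('pics/top1.png')[165:260,165:315]; b=cv2.imread('pics/scene1.png')[150:270,190:325]
a=cv2.resize(a,None,fx=5,fy=5,interpolation=cv2.INTER_CUBIC)
cv2.imwrite('pics/tc.png',a)
f='pics/top1.png'
for u,v in [(194,237),(226,234),(256,223),(288,229)]: print(ray2z(f,u,v,.05))
E
```

```text
[0.46416912 0.27901632 0.05      ]
[0.47109669 0.19786626 0.05      ]
[0.49817918 0.12202746 0.05      ]
[0.48224724 0.04151704 0.05      ]
```

View pics/tc.png

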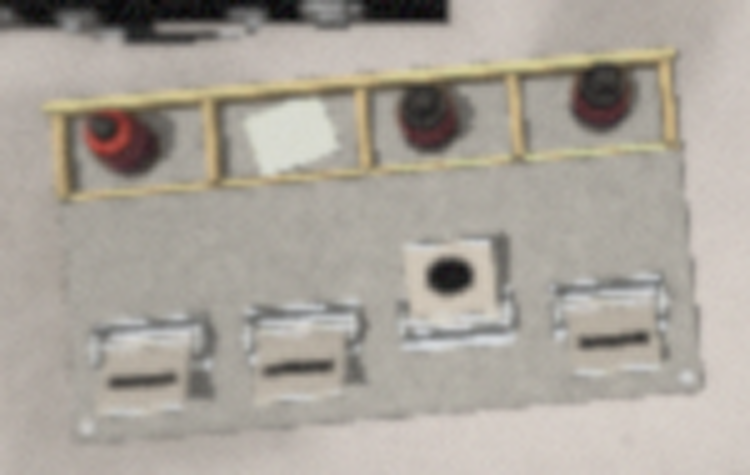

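```bash
python3 - <<'E'
from h import *
f='pics/top1.png'
g=lambda x,y,z: ray2z(f,165+(x+.5)/5-.5,165+(y+.5)/5-.5,z)
P={}
for n,a,b in [('1',(97,415),(188,405)),('2',(255,403),(345,393)),('4',(575,374),(662,368)),('3back',(405,243),(490,238))]:
    P[n]=(g(*a,.059)+g(*b,.059))/2; print(n,P[n])
d=P['1']-P['4']; yaw=np.arctan2(-d[0],d[1]); print('yaw',yaw)
X=np.array([np.cos(yaw),np.sin(yaw),0]);Y=np.array([-X[1],X[0],0])
B=np.array([X,Y])  # board coords
for n in P: print(n,'pin', P[n]+X*(.036 if n!='3back' else -.036), B@P[n])
for n,q in [('FL',(78,440)),('FR',(703,390))]: print(n,g(*q,.008),B@g(*q,.008))
s=readout.sense();R=s['tool_rot'];p=s['position']
T=-np.array(X)  # desired tool x
y0=np.arctan2(-R[1,0],-R[0,0]); print('turn',-(yaw-y0))
for n in '14':
    w=P[n]-X*.035-p; print(n,'pre (tool axes after turn)',w@-X,w@Y, 'target',P[n]-X*.035)
    c=R.T@w; print('in present tool axes',c)
E
```

```text
1 [0.43986534 0.27928741 0.059     ]
2 [0.4452913 0.2002636 0.059    ]
4 [0.45730953 0.04141441 0.059     ]
3back [0.52345089 0.12625146 0.059     ]
yaw 0.07320299791035571
1 pin [0.47576893 0.28192037 0.059     ] [0.45911374 0.24636873]
2 pin [0.48119489 0.20289655 0.059     ] [0.45874556 0.16715971]
4 pin [0.49321312 0.04404736 0.059     ] [0.45911374 0.00785696]
3back pin [0.48754731 0.12361851 0.059     ] [0.53128275 0.08762938]
FL [0.42504533 0.32383934 0.008     ] [0.44759185 0.29188524]
FR [ 0.44853747 -0.00454886  0.008     ] [ 0.44700353 -0.03734165]
turn -0.36198485180822076
1 pre (tool axes after turn) -0.19409834351125974 -0.36090696905640957 target [0.40495908 0.2767276  0.059     ]
in present tool axes [-0.30931387 -0.26856809  0.13915206]
4 pre (tool axes after turn) -0.19409834351125974 -0.5994187434235002 target [0.42240326 0.03885459 0.059     ]
in present tool axes [-0.39377831 -0.49162301  0.13950492]
```

```bash
python3 -m handwheel '[[[0,0,0,0,-0.12],[0,0,0,0,-0.12],[0,0,0,0,-0.122],[0,-0.0204,-0.0361,0,0],[0,-0.0204,-0.0361,0,0],[0,-0.0204,-0.0361,0,0],[0,-0.0204,-0.0361,0,0],[0,-0.0204,-0.0361,0,0],[0,-0.0204,-0.0361,0,0],[0,-0.0204,-0.0361,0,0]]]'; python3 -m handwheel '[[[0,-0.0204,-0.0361,0,0],[0,-0.0204,-0.0361,0,0],[0,-0.0204,-0.0361,0,0],[0,0,0,0,0],[0,0,0,0,0]]]'
cat > st.py <<'E'
from h import *
s=readout.sense();X=np.array([np.cos(.0732),np.sin(.0732),0]);Y=np.array([-X[1],X[0],0]);p=s['position'];R=s['tool_rot']
print(s['time_s'],'X',p@X,'Y',p@Y,'z',p[2],'w',s['width'],'yaw',np.arctan2(-R[1,0],-R[0,0]),'F',np.round(s['contact_force'],1),'zt',R[:,2])
E
python3 st.py
```

```text
time_s: 1.1
position: [0.3466, 0.3797, 0.1983]
tool_rot: [[-0.997, -0.073, -0.0], [-0.073, 0.997, -0.0], [0.0, -0.0, -1.0]]
contact_force: [0.0, 0.7, -0.5]
width: 0.0
grasp_force: 0.0
time_s: 1.6
position: [0.4152, 0.2772, 0.1983]
tool_rot: [[-0.997, -0.071, -0.0], [-0.071, 0.997, -0.0], [0.0, -0.0, -1.0]]
contact_force: [-0.3, 0.8, 0.4]
width: -0.0002
grasp_force: 0.0
1.6 X 0.43434289076199717 Y 0.24612572756698917 z 0.19833255076990192 w -0.0002366782637392182 yaw 0.07087289490375016 F [-0.3  0.8  0.4] zt [-3.85627404e-04 -1.51756693e-04 -9.99999914e-01]
```

```bash
python3 -m handwheel '[[[0,0,0,0.038,0],[0,0,0,0.038,0],[0,0,0,0.038,0],[0,0,0,0.037,0],[0,0,0,0,0],[0,0,0,0,0]]]'; python3 st.py
python3 -m handwheel '[[[0,-0.007,0,0,0],[0,-0.007,0,0,0],[0,-0.007,0,0,0],[0,-0.006,0,0,0],[0,-0.006,0,0,0],[0,-0.006,0,0,0],[0,-0.005,0,0,0],[0,-0.005,0,0,0],[0,-0.005,0,0,0],[0,-0.005,0,0,0]]]'; python3 st.py; python3 -m handwheel '[[[0,-0.004,0,0,0],[0,-0.003,0,0,0],[0,0,0,0,0],[0,0,0,0,0],[0,0,0,0,0]]]'; python3 st.py; python3 - <<'E'
from h import *
c=snap('scene','pics/s2.png')['img'][150:270,190:325,::-1]
cv2.imwrite('pics/s2c.png',cv2.resize(c,None,fx=4,fy=4,interpolation=cv2.INTER_CUBIC))
E
```

```text
time_s: 2.2
position: [0.4141, 0.279, 0.0477]
tool_rot: [[-0.997, -0.075, -0.001], [-0.075, 0.997, -0.0], [0.001, -0.0, -1.0]]
contact_force: [-0.5, 0.9, 0.5]
width: 0.0002
grasp_force: 0.0
2.2 X 0.43343199789430126 Y 0.24798725613894831 z 0.047741316154914774 w 0.00022912723440783784 yaw 0.07508707803230573 F [-0.5  0.9  0.5] zt [-1.20850219e-03 -2.18546203e-04 -9.99999246e-01]
time_s: 3.2
position: [0.4741, 0.2823, 0.0474]
tool_rot: [[-0.997, -0.073, -0.0], [-0.073, 0.997, -0.0], [0.0, -0.0, -1.0]]
contact_force: [-0.5, -0.4, -0.1]
width: 0.0001
grasp_force: 0.0
3.2 X 0.4935096056015534 Y 0.24684806213215105 z 0.04742899669771659 w 6.11619611040583e-05 yaw 0.07332209463490015 F [-0.5 -0.4 -0.1] zt [-1.57067965e-04 -1.35990909e-04 -9.99999978e-01]
time_s: 3.7
position: [0.4805, 0.2828, 0.0475]
tool_rot: [[-0.997, -0.073, -0.0], [-0.073, 0.997, -0.0], [0.0, -0.0, -1.0]]
contact_force: [0.5, 0.3, -0.6]
width: 0.0001
grasp_force: 0.0
3.7 X 0.49991214670032785 Y 0.24691383176165793 z 0.04746111068942604 w 8.129087595193248e-05 yaw 0.07339741916035658 F [ 0.5  0.3 -0.6] zt [-2.90629569e-04 -6.27967766e-05 -9.99999956e-01]
```

View pics/s2c.png

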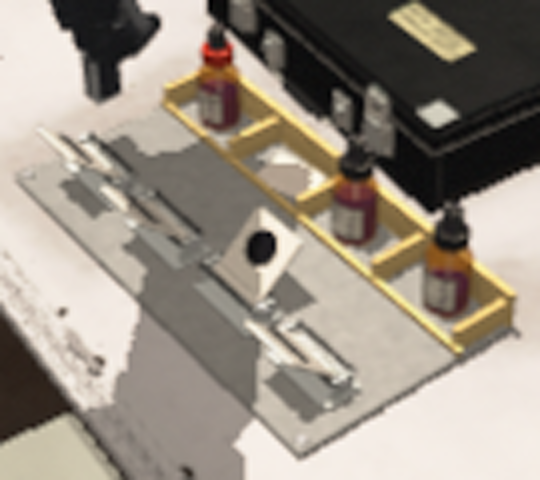

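```bash
python3 - <<'E'
from h import *
snap('top','pics/top2.png')
p=readout.sense()['position']
def proj(f,P):
    c=np.load(f+'.npz'); K=np.array([[c['fx'],0,c['cx']],[0,c['fy'],c['cy']],[0,0,1]],float)
    return cv2.projectPoints(np.array([P],float),cv2.Rodrigues(c['R'])[0],c['t'],K,np.array([float(c['k1']),0,0,0]))[0].ravel()
for f in ['pics/s2.png','pics/top2.png']:
    c=np.load(f+'.npz'); print(f,'tcp',proj(f,p),'pin1',proj(f,[.4758,.2819,.024]),'pin4',proj(f,[.4932,.044,.024]),'eye',c['k1'],c['fx'],c['cx'],c['cy'],-c['R'].T@c['t'])
a=cv2.imread('pics/top2.png')[140:270,150:330]; b=cv2.imread('pics/s2.png')[100:270,150:350]
a=cv2.resize(a,(540,390),interpolation=cv2.INTER_CUBIC)
cv2.imwrite('pics/t2c.png',a)
E
```

```text
pics/s2.png tcp [215.82988302 182.9860111 ] pin1 [215.12462963 190.24523293] pin4 [267.42525168 238.57574964] eye -0.04293906498904893 412.9837450678565 272.94728438695637 207.20055002362636 [ 0.09062824 -0.54289645  0.77186327]
pics/top2.png tcp [192.77549642 230.55714055] pin1 [194.95500674 232.89041802] pin4 [286.62684179 225.34922393] eye -0.08532363608925808 393.7211956672681 270.54051825956765 211.48783502061994 [0.42632361 0.07741884 1.04074477]
```

View pics/t2c.png

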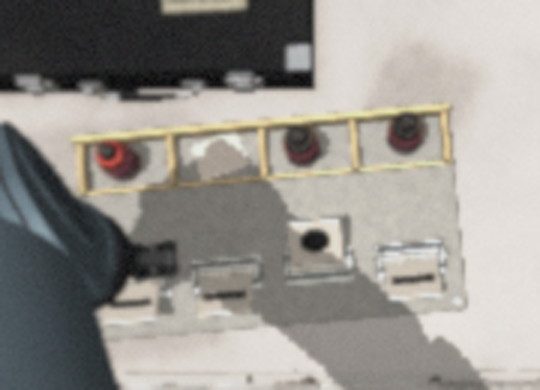

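```bash
cat >> h.py <<'E'
def proj(f,P):
    c=np.load(f+'.npz'); K=np.array([[c['fx'],0,c['cx']],[0,c['fy'],c['cy']],[0,0,1]],float)
    return cv2.projectPoints(np.array([P],float),cv2.Rodrigues(c['R'])[0],c['t'],K,np.array([float(c['k1']),0,0,0]))[0].ravel()
E
python3 - <<'E'
from h import *
w=snap('wrist','pics/w2.png'); p=readout.sense()['position']
print('tcp',proj('pics/w2.png',p),'pin1',proj('pics/w2.png',[.4758,.2819,.024]),'pin2',proj('pics/w2.png',[.4812,.2029,.024]),-w['R'].T@w['t'],w['R'])
for z in [.047,.06,.07,.08,.09]: print(z,proj('pics/s2.png',[p[0],p[1],z]),ray2z('pics/s2.png',215,174,z))
a=w['img'][...,::-1]; a=cv2.resize(a,(440,330))
b=cv2.imread('pics/s2.png')[110:220,170:260]; b=cv2.resize(b,(360,440),interpolation=cv2.INTER_CUBIC)
o=np.zeros((440,800,3),np.uint8);o[:330,:440]=a;o[:,440:]=b;cv2.imwrite('pics/comb.png',o)
E
```

```text
tcp [281.95440323 250.14284973] pin1 [281.04043188 230.80803553] pin2 [168.26823318 230.03524541] [0.41002233 0.27698269 0.22200039] [[-0.07400539  0.99725733 -0.00100605]
 [ 0.95783167  0.07136044  0.27832748]
 [ 0.27763591  0.01963411 -0.96048571]]
0.047 [215.84529991 183.11887656] [0.49880229 0.32091289 0.047     ]
0.06 [215.48353363 179.45802808] [0.49148193 0.30542097 0.06      ]
0.07 [215.20178614 176.60428868] [0.48585088 0.29350411 0.07      ]
0.08 [214.91697522 173.7171713 ] [0.48021983 0.28158725 0.08      ]
0.09 [214.62905477 170.79612457] [0.47458878 0.26967039 0.09      ]
```

View pics/comb.png

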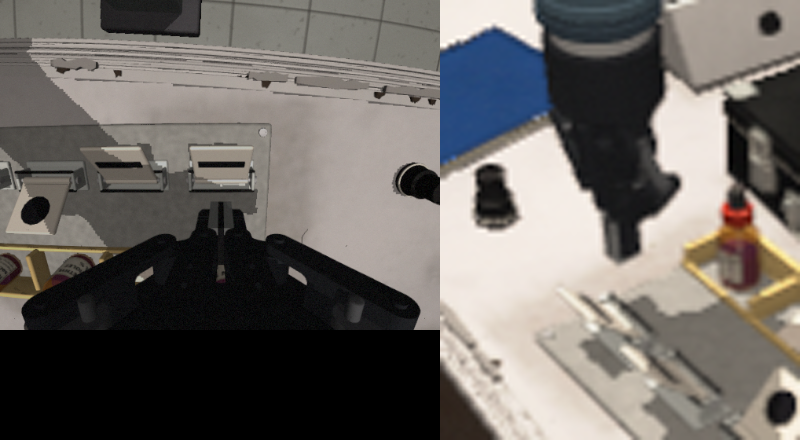

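```bash
python3 -m handwheel '[[[0,0.022,0,0,0],[0,0.022,0,0,0],[0,0.024,0,0,0],[0,0,0,0.015,0],[0,0,0,0.013,0],[0,0,0,0,0],[0,0,0,0,0]]]' | grep force; python3 st.py; python3 - <<'E'
from h import *
w=snap('wrist','pics/w3.png');c=snap('scene','pics/s3.png'); p=readout.sense()['position']
for z in [p[2],.035,.045,.055,.065]:
  print(z,[ (proj('pics/s3.png',[p[0]+d,p[1],z])-[180,140]).round(1)*6 for d in (-.011,0,.011)],[proj('pics/w3.png',[p[0]+d,p[1],z]).round(1)-[200,160] for d in (-.011,.011)])
b=cv2.imread('pics/s3.png')[140:215,180:250]; b=cv2.resize(b,(420,450),interpolation=cv2.INTER_CUBIC)
a=w['img'][160:310,200:360,::-1];a=cv2.resize(a,(320,300))
o=np.zeros((450,740,3),np.uint8);o[:300,420:]=a;o[:,:420]=b;cv2.imwrite('pics/comb2.png',o)
E
```

```text
contact_force: [0.7, -0.5, -0.4]
grasp_force: 0.0
4.55 X 0.43254158721425207 Y 0.2466780924645739 z 0.01928296589992888 w 2.5552601553513035e-05 yaw 0.0727641480324898 F [ 0.7 -0.5 -0.4] zt [-2.20098952e-04 -4.45862771e-04 -9.99999876e-01]
0.019788432269732606 [array([ 75. , 369.6]), array([ 96.6, 361.2]), array([118.2, 352.2])] [array([83.8, 74.3]), array([ 81.1, 107. ])]
0.035 [array([ 71.4, 344.4]), array([ 93., 336.]), array([114.6, 327. ])] [array([84. , 83.1]), array([ 81.1, 118.1])]
0.045 [array([ 69. , 327.6]), array([ 90.6, 319.2]), array([112.8, 310.2])] [array([84.2, 89.8]), array([ 81.1, 126.5])]
0.055 [array([ 66. , 310.8]), array([ 88.2, 301.8]), array([110.4, 293.4])] [array([84.3, 97.3]), array([ 81.1, 135.9])]
0.065 [array([ 63.6, 293.4]), array([ 85.8, 285. ]), array([108. , 276.6])] [array([ 84.6, 105.8]), array([ 81.1, 146.5])]
```

View pics/comb2.png

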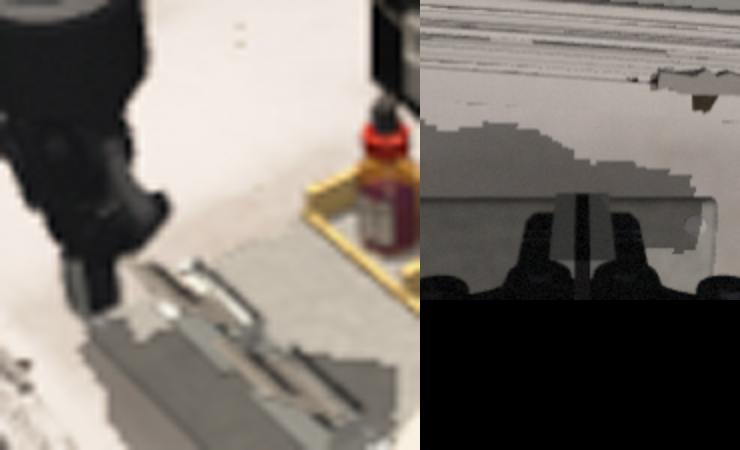

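```bash
python3 -m handwheel '[[[0,-0.006,0,0.004,0],[0,-0.007,0,0,0],[0,-0.007,0,0,0],[0,-0.007,0,0,0],[0,-0.007,0,0,0],[0,-0.007,0,0,0]]]'|grep force; python3 st.py
python3 -m handwheel '[[[0,-0.005,0,0,0],[0,-0.005,0,0,0],[0,-0.005,0,0,0],[0,-0.005,0,0,0],[0,-0.004,0,0,0],[0,-0.003,0,0,0],[0,0,0,0,0],[0,0,0,0,0],[0,0,0,0,0]]]'|grep force; python3 st.py; python3 - <<'E'
from h import *
w=snap('wrist','pics/w4.png');c=snap('scene','pics/s4.png')
b=cv2.imread('pics/s4.png')[140:240,180:280]; b=cv2.resize(b,(450,450),interpolation=cv2.INTER_CUBIC)
a=w['img'][110:310,130:360,::-1];a=cv2.resize(a,(345,300))
o=np.zeros((450,795,3),np.uint8);o[:300,450:]=a;o[:,:450]=b;cv2.imwrite('pics/comb3.png',o)
E
```

```text
contact_force: [0.1, -0.1, -0.5]
grasp_force: 0.0
5.25 X 0.4740175417282055 Y 0.24680811218778123 z 0.015551618524277014 w 0.0004687919509276999 yaw 0.0730070058477091 F [ 0.1 -0.1 -0.5] zt [ 2.28945456e-04  7.09014060e-05 -9.99999971e-01]
contact_force: [0.1, -0.2, 0.2]
grasp_force: 0.0
6.15 X 0.49990409408559294 Y 0.2469223429291432 z 0.0154668064766312 w 2.1451068212302626e-06 yaw 0.07349891448136305 F [ 0.1 -0.2  0.2] zt [-2.94657992e-04 -9.34248694e-05 -9.99999952e-01]
```

View pics/comb3.png

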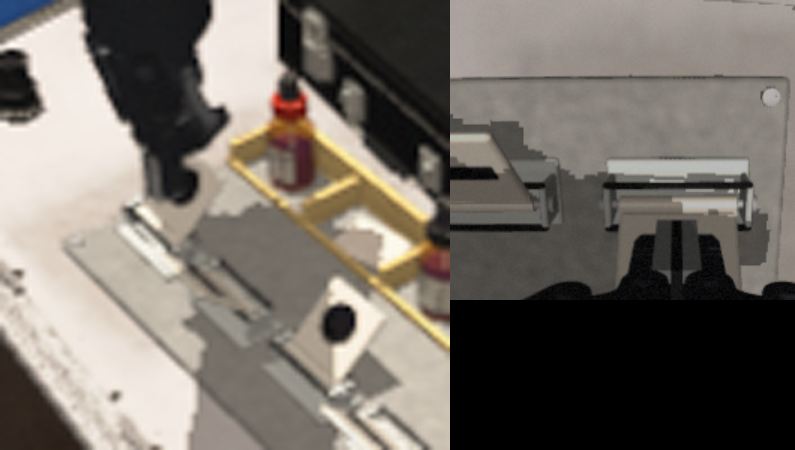

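```bash
python3 -m handwheel '[[[0,0.022,0,0,0],[0,0.022,0,0,0],[0,0.022,0,0,0],[0,0,0,-0.03,0],[0,0,0,-0.03,0],[0,0,-0.04,0,0],[0,0,-0.04,0,0],[0,0,-0.04,0,0],[0,0,-0.04,0,0],[0,0,-0.04,0,0]]]'|grep force;python3 -m handwheel '[[[0,0,-0.039,0,0],[0,0,0,0,0],[0,0,0,0,0]]]'|grep force; python3 st.py
```

```text
contact_force: [0.8, 0.2, -0.2]
grasp_force: 0.0
contact_force: [0.7, 0.1, -0.2]
grasp_force: 0.0
7.55 X 0.4342126016266943 Y 0.007197617942445819 z 0.0756178087794174 w 0.00016060470771575938 yaw 0.07084334647527032 F [ 0.7  0.1 -0.2] zt [ 2.38528285e-04  5.23265772e-05 -9.99999970e-01]
```

```bash
python3 -m handwheel '[[[0,0,0,0.03,0],[0,0,0,0.03,0],[0,0,0,0,0]]]'|grep force; python3 st.py; python3 -m handwheel '[[[0,-0.006,0,0,0],[0,-0.007,0,0,0],[0,-0.007,0,0,0],[0,-0.007,0,0,0],[0,-0.007,0,0,0],[0,-0.006,0,0,0]]]'|grep force; python3 st.py
python3 -m handwheel '[[[0,-0.005,0,0,0],[0,-0.005,0,0,0],[0,-0.005,0,0,0],[0,-0.005,0,0,0],[0,-0.003,0,0,0],[0,-0.003,0,0,0],[0,0,0,0,0],[0,0,0,0,0],[0,0,0,0,0]]]'|grep force; python3 st.py
```

```text
contact_force: [-0.4, 0.2, 0.1]
grasp_force: 0.0
7.85 X 0.43164691365072205 Y 0.009394908647003129 z 0.013113161594497366 w 6.845598784638634e-05 yaw 0.07604637452839934 F [-0.4  0.2  0.1] zt [-5.71567572e-03 -3.47370608e-04 -9.99983605e-01]
contact_force: [-0.0, -0.2, -0.2]
grasp_force: 0.0
8.45 X 0.475297323664235 Y 0.007863249994722595 z 0.015839400962805915 w -5.089167549071956e-05 yaw 0.07308419964586636 F [-0.  -0.2 -0.2] zt [ 9.39193604e-04  1.40773151e-04 -9.99999549e-01]
contact_force: [-0.4, -1.2, -0.3]
grasp_force: 0.0
9.35 X 0.4999374563398959 Y 0.00785681222230058 z 0.015462417866623217 w -0.0001416951161181657 yaw 0.07322110263151403 F [-0.4 -1.2 -0.3] zt [-2.93768863e-04 -4.65704097e-05 -9.99999956e-01]
```

```bash
python3 -m handwheel '[[[0,0.022,0,0,0],[0,0.022,0,0,0],[0,0.022,0,0,0],[0,0,0,-0.04,0],[0,0,0,-0.04,0],[0,0,0,-0.04,0],[0,0,-0.045,0,0],[0,0,-0.045,0,0],[0,0,-0.045,0,0],[0,0,-0.045,0,0]]]'|grep force; python3 -m handwheel '[[[0,0,-0.04,0,0],[0,0,0,0,0],[0,0,0,0,0]]]'|grep force; python3 st.py; python3 - <<'E'
from h import *
c=snap('scene','pics/s5.png');t=snap('top','pics/t5.png')
b=cv2.imread('pics/s5.png')[150:270,190:325]; b=cv2.resize(b,(400,356),interpolation=cv2.INTER_CUBIC)
a=cv2.imread('pics/t5.png')[165:260,165:315];a=cv2.resize(a,(400,253),interpolation=cv2.INTER_CUBIC)
o=np.zeros((356,800,3),np.uint8);o[:253,400:]=a;o[:,:400]=b;cv2.imwrite('pics/comb5.png',o)
E
```

```text
contact_force: [1.1, -0.2, -0.1]
grasp_force: 0.0
contact_force: [-0.2, 1.0, 1.0]
grasp_force: 0.0
10.65 X 0.4336772099758252 Y -0.21261050250835942 z 0.1353410339909487 w 1.898068625369516e-05 yaw 0.0709330672481144 F [-0.2  1.   1. ] zt [-4.83047765e-04  2.25432679e-04 -9.99999858e-01]
```

View pics/comb5.png

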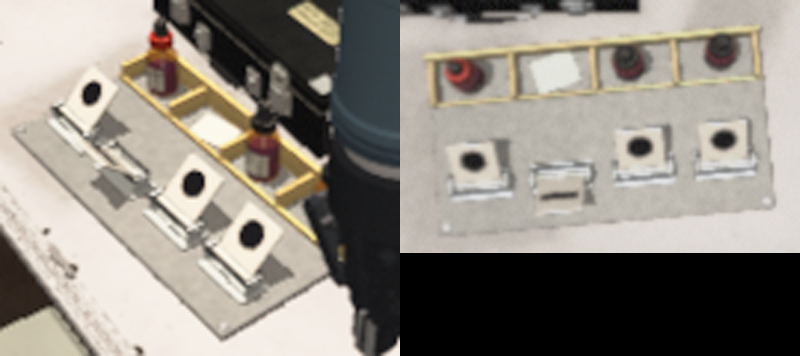

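The picture shows discs up at tags 1, 3 and 4 and the bar up at tag 2, in front of the card-only bay. The bottles haven't moved and the gripper is clear of everything.

```bash
python3 -c "
from workcell import robot
print(robot.hand_in())"
```

```text
the job is handed in; nothing more can be done
None
```

The job is done and handed in: the tags of the three bays with bottles lean back with the disc up, and the tag of the empty bay (second from left) leans towards the robot with the bar up; I flipped the first and fourth tags, and the other two were already right.

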